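# Swap the spanner for the long reamer at the tool stand

## Robot

A 6-joint arm with a two-finger parallel gripper is mounted at the origin on a cart in front of the work surface, level with it; the furniture and walls round the work are solid. World frame = base frame: x ahead of the robot, y to its left, z up, the work surface at z = 0. Lengths are in m, angles in degrees, forces in N, time in s.
With the tool pointing down it reaches from about 0.35 to 0.875 m from the base axis. Payload 4.2 kg.
Tool frame: the origin (TCP) lies midway between the tips of the shut fingers; the grasp point (between the pads) lies 19 mm behind it; z points along the fingers, y is the line along which they close (so a half turn about z gives the same grasp; the last joint's range is limited). The gripper opens to 87 mm and grips with 3 to 60 N. Pads are 19 mm wide; open, the fingers measure 117 mm over their backs; the gripper's body (75 mm by 190 mm) begins 51 mm behind the grasp point.
Start: joints at [84.603, 22.042, 0.453, 0, -68.411, -14.817], TCP at [0.216, 0.586, 0.223] pointing down, gripper open.
Joint ranges: [-179.83, 179.83], [-69.29, 118.12], [-61.27, 80.66], [-181.25, 117.63], [-171.15, -9.14], [-177.46, 177.46]. Speed limits (degrees/s): [159.86, 159.86, 180, 180, 180, 180].

## Interface

Orientations are given as a 3x3 rotation matrix whose columns are the frame's x, y, z axes.
In Python, from station import sense, capture, finish_job, silhouettes, landmark_of gives the robot as it stands.
- The arm moves only by the tool step_arm, never from a script. Its arguments are lists of equal length, an entry for each row: "linear": the shift along the tool's x, y, z in mm, a list of three; "delta_rot": the turn, a rotation vector about the tool's x, y, z in rad, a list of three; "grip": the finger opening in mm, from 0 to 87. A call has 1 to 10 rows; each row shifts and turns the commanded pose from where the row before left it, along the tool's axes as they then stand; what a row does not reach is not made up. A row lasts 1/8 s, in which the tool goes at most 62.5 mm and 10.7 degrees, less where a joint would pass 70% of its speed; a pose out of reach is approached as far as the arm can. A call with a gripper value outside its range is refused whole. The fingers move at their own pace and stop on an object; the grip force is fixed at half the most. Time passes only in rows, so rows that do not move let the fingers close. It gives the time, the measured TCP pose, the force, the opening and the grip force at its end, in the units of the state.
- sense(): the state, without advancing time (a new reading comes with each control period).
- capture(name): name is "scene" or "top"; returns a dict with "img" (384x512x3 uint8, red, green, blue), "fx", "fy", "cx", "cy" (pixels), "k1" (the pictures are not rectified: a ray, as slopes to the right and down, at radius r is drawn at 1 + k1 r^2 times it, then the intrinsics apply), "world_to_cam" (4x4, takes a point from world to camera coordinates). Camera axes: x right, y up, looking along -z (the intrinsics and any distortion apply to the point x, -y, -z); pixel columns grow to the right and rows downward; lengths in m; the calibration is good to about 2 mm. A picture is of the moment at which its call begins. There is no depth.
- finish_job(): hands the job in; it is judged then, once.
Trained networks look in the newest picture that a camera, given by its name, has taken for a name from the list of things; names that differ only in an ending like _2 or _b are one class to them, and where a whole thing is asked for, a point or a joint stands for the part that bears it (a point fixed in the world has none). Each returns a list of dicts, best first, with "score" (0 to 1); they miss things now and then, are a little off and sometimes report something else, mostly with a low value. They report only what shows in the picture. A call takes as long as a camera call. They do not tell look-alikes from the thing itself.
- silhouettes(camera, label): "mask" (384x512 bool, what is visible of it) and "point" ([column, row] in pixels, amid what is visible of it).
- landmark_of(camera, label): "point" ([column, row] in pixels: a listed point, or the origin of a listed thing).
The state is a dict: "time_s": time; "joints": joint angles; "joint_velocities": joint speeds; "effort": joint torques, N m; "tcp_pos": TCP position; "ee_rot": TCP orientation; "wrist_force": force on the tool from outside, world axes, zero at the start; "moment": the same for the moment, N m; "gripper_width": opening from 0.0 (shut) to 1.0 (fully open); "gripper_force": force on a finger pad.
Only numpy, scipy, OpenCV 4.12 (cv2) and the standard library are available. Lean on these libraries where they do the work, as an engineer would, in place of code of your own. Each camera call takes 0.05 s, during which the arm holds its last target. There are 200 camera calls.

## Task

The union nut is off, so swap tools at the bench tool stand: slide the loose spanner flat into the stand's empty pocket, either end first, until it is fully home, and let go of it. Then draw the longer, thicker of the two hand reamers out of its sloping hole, turn it level and finish still holding it there in the air, level and at rest, its middle at least 15 cm above the bench and clear of the stand, ready for the mechanic to take. Leave the other reamer, the spanner already in its pocket, the union nut and the loose nozzle where they are.

Things in the scene. Friction and masses are not known exactly. Their poses are not given: they have to be found in the camera images.
- stand: bench tool stand, 134 x 324 mm on plan, bolted down. Origin: centre of its underside, on the bench. x: from its front, where tools go in, to its back; y: to the left seen from the front. Left, y -5 to 157 mm: a low grey block, 42 mm high, with two flat letterbox pockets in its front face at x = -66 mm. Right, y -151 to -15 mm: a drilled bar leaning 45 degrees to the front, its top edge 97 mm up.
- pocket (a point): the empty pocket, at the left: middle of the lower edge of its mouth, 20 mm above the bench. Axes as the stand's: x runs level straight into the pocket. It is 41 mm wide, 13 mm high and 108 mm deep to its end stop; the loose spanner fully home has its middle about 8 mm inside the mouth and 91 mm sticking out.
- spanner_mid (a point): the loose spanner: plain steel, one open jaw and one ring, 199 mm long, 8 mm thick, 33 mm wide at its ends, 0.09 kg; it starts flat on the bench to the left of the stand. Point: its middle, half-way up its thickness. y along its length, z normal to its flat. From y = -65 to +70 mm the shank is 16 mm wide and 5 mm thick.
- long_reamer_mid (a point): the long reamer to take: black, 141 mm long, 13 mm thick, 0.06 kg, tip down in one of the two holes (which one varies). Point: its middle, on its axis. y along its length to the square end, up at the start; x sideways along the bar. At the start the point is about 2 mm outside the hole's mouth; 73 mm stick out, leaning 45 degrees to the stand's front: direction (-0.71, 0, 0.71) in its axes.
- short_reamer_mid (a point): the other, shorter hand reamer, 121 mm long and 10 mm thick, in the other hole, 53 mm of it sticking out. To be left alone. Point: its middle; y along its length, upward.
- hole_left (a point): middle of the mouth of the left reamer hole, on the sloping face of the bar; axes as the stand's. Both holes are blind, 14.5 mm wide, 68 mm deep along (0.71, 0, -0.71) in the stand's axes, and 76 mm apart.
- hole_right (a point): middle of the mouth of the stand's right reamer hole. Axes as those of the stand.
- parked_spanner_mid (a point): the smaller spanner, 164 mm long, lying in the other pocket (87 mm to the right of the empty one), 64 mm of it sticking out at the front. To be left alone. Point: its middle, y along its length.
- union_nut_mid (a point): loose steel union nut, 27 mm across and 20 mm high, on the bench in front of the stand. To be left alone. Point: its centre.
- loose_nozzle: loose injector nozzle, 18 mm across, 54 mm high, standing at the left rear of the stand. To be left alone. Origin: centre of its underside.
Things that resemble listed ones, but are neither listed nor needed, are in the scene too. What is shaped like the part that bears long_reamer_mid but green is not meant.

How it is judged (in metres and radians):
On the way, in this order (a step that is already met when the one before it is completed fails the run):
1. the loose spanner lies fully home in the empty pocket and is let go (x of spanner_mid in the frame of pocket above -0.004 m and y of spanner_mid in the frame of pocket between -0.01 and 0.01 m and z of spanner_mid in the frame of pocket between 0 and 0.016 m and angle between the y axis of spanner_mid and the x axis of pocket, either way round below 0.15 rad and contact force between spanner and the arm below 0.1 N and contact force between spanner and the fingers below 0.1 N), for 0.2 s.
2. the long reamer is held clear of its hole, off the stand (contact force between long_reamer and the fingers above 1 N and contact force between long_reamer and stand below 0.05 N and distance between long_reamer_mid and hole_left above 0.072 m and distance between long_reamer_mid and hole_right above 0.072 m), for 0.1 s.
At the end, for the whole second after the job is handed in: The loose spanner lies in the pocket that was empty, within 12 mm of its end stop, untouched by the robot and at rest; the long reamer is gripped between the fingers, touches nothing of the stand, its middle more than 150 mm above the bench, its length level within 11 degrees, and does not move (all of step 1 and contact force between long_reamer and the fingers above 1 N and contact force between long_reamer and stand below 0.05 N and height (world z) of long_reamer_mid above 0.15 m and angle between long_reamer_mid's own y axis and vertical between 1.37 and 1.77 rad and linear speed of each of long_reamer, spanner below 0.03 m/s); the arm keeps its last pose, push and grip.
It fails at once if the other reamer is shifted by more than 15 mm (distance of short_reamer_mid from where it was at the start of the episode above 0.015 m).
It fails at once if the spanner already in its pocket is shifted by more than 15 mm (distance of parked_spanner_mid from where it was at the start of the episode above 0.015 m).
It fails at once if the union nut is shifted by more than 15 mm (distance of union_nut_mid from where it was at the start of the episode above 0.015 m).
It fails at once if the loose nozzle is shifted by more than 15 mm (distance of loose_nozzle from where it was at the start of the episode above 0.015 m).
It also fails if it takes over 61 s, if anything falls off the work surface, if the arm or the gripper's body presses on something with over 40 N, if the wrist force passes 120 N, or if a joint passes its speed limit or range.

## Working session

There is one attempt and no reset: what is moved stays moved. The work goes in short steps, Python scripts to look and compute and a tool call to move; the robot and the scene stay as the last step left them, time stands still between calls to the robot, and variables do not carry over. Pictures are saved under pics/ and viewed, at most 10 in all, crops included, and the job is handed in when it is done.

Besides the shell and the picture viewer there is one more tool, called after ">>>" as name(argument=value, ...) on one line, values as JSON. step_arm: Moves the arm, as the interface text tells. Its arguments: {"type":"object","properties":{"linear":{"type":"array"},"delta_rot":{"type":"array"},"grip":{"type":"array"}},"required":["linear","delta_rot","grip"]}

```bash
mkdir -p pics; ls
cat > h.py <<'E'
import numpy as np, cv2
from station import *
def ray(c,p):
    u=np.array([(p[0]-c['cx'])/c['fx'],(p[1]-c['cy'])/c['fy']]); s=u.copy()
    for _ in range(20): s=u/(1+c['k1']*(s@s))
    d=np.array([s[0],-s[1],-1.]); M=np.array(c['world_to_cam']); R=M[:3,:3]
    return -R.T@M[:3,3], R.T@d
def atz(c,p,z):
    o,d=ray(c,p); return o+d*(z-o[2])/d[2]
def proj(c,P):
    M=np.array(c['world_to_cam']); q=M[:3,:3]@np.array(P)+M[:3,3]; s=np.array([q[0],-q[1]])/-q[2]
    s=s*(1+c['k1']*(s@s)); return np.array([s[0]*c['fx']+c['cx'],s[1]*c['fy']+c['cy']])
def tri(c1,p1,c2,p2):
    o1,d1=ray(c1,p1);o2,d2=ray(c2,p2)
    t=np.linalg.lstsq(np.c_[d1,-d2],o2-o1,rcond=None)[0]
    a=o1+d1*t[0];b=o2+d2*t[1]; return (a+b)/2,np.linalg.norm(a-b)
E
cat > a.py <<'E'
from h import *
cs={n:capture(n) for n in('top','scene')}
for n in cs: cv2.imwrite(f'pics/{n}0.png',cs[n]['img'][:,:,::-1]); print(n,ray(cs[n],(256,192)))
for l in ['stand','pocket','spanner_mid','long_reamer_mid','short_reamer_mid','hole_left','hole_right','parked_spanner_mid','union_nut_mid','loose_nozzle']:
    r={n:landmark_of(n,l) for n in cs}
    for n in r: print(l,n,[(np.round(d['point'],1).tolist(),round(d['score'],2)) for d in r[n][:4]])
    if r['top'] and r['scene']: print('  tri',tri(cs['top'],r['top'][0]['point'],cs['scene'],r['scene'][0]['point']))
print(sense())
E
python3 a.py
```

```text
pics
top (array([0.46317229, 0.08591766, 0.92919043]), array([ 0.15283717, -0.0416717 , -0.9876972 ]))
scene (array([ 0.15539464, -0.56231234,  0.61669655]), array([ 0.46468875,  0.66181585, -0.58848796]))
stand top [([304.2, 172.5], 0.57)]
stand scene [([321.4, 237.2], 0.62)]
  tri (array([ 6.61660728e-01, -8.70141579e-02,  1.20090510e-04]), np.float64(0.00846691658818502))
pocket top [([261.8, 194.7], 0.56)]
pocket scene [([270.8, 208.5], 0.88), ([351.9, 253.7], 0.43)]
  tri (array([0.60231082, 0.02892549, 0.03002074]), np.float64(0.016683617175186998))
spanner_mid top [([158.7, 221.0], 0.87)]
spanner_mid scene [([187.3, 168.2], 0.69), ([321.5, 237.2], 0.21)]
  tri (array([0.5345263 , 0.29835656, 0.02011556]), np.float64(0.0036883593057682935))
long_reamer_mid top [([359.2, 179.9], 0.55), ([309.2, 173.8], 0.55), ([311.7, 258.3], 0.53)]
long_reamer_mid scene [([228.6, 283.0], 0.77), ([351.2, 255.0], 0.49)]
  tri (array([ 0.50423608, -0.16561903,  0.10005411]), np.float64(0.22798775764552828))
short_reamer_mid top [([329.2, 174.4], 0.5)]
short_reamer_mid scene [([329.2, 228.5], 0.55)
[... 1158 characters left out ...]
120283e+01, -1.48143457e+01]), 'joint_velocities': array([-0.00373374, -0.02044861,  0.01606618, -0.01436437, -0.03402505,
       -0.08787478]), 'effort': array([ 4.18780783e-04, -3.90479422e+01,  1.87622470e+01,  4.22472507e+00,
        1.54038111e-02, -1.44860269e-05]), 'tcp_pos': array([0.21593656, 0.58647863, 0.2225357 ]), 'ee_rot': array([[ 9.38414679e-01, -3.45511056e-01, -4.61514655e-06],
       [-3.45511056e-01, -9.38414678e-01, -4.78912767e-05],
       [ 1.22160443e-05,  4.65364613e-05, -9.99999999e-01]]), 'wrist_force': array([ 0.69087723, -0.16064934,  0.61732655]), 'moment': array([ 0.00838225, -0.01069313, -0.00293264]), 'gripper_force': 0.0, 'gripper_width': 1.0007487164099074}
```

```bash
python3 -c "
import cv2
for n in('top','scene'): cv2.imwrite(f'pics/{n}0b.png',cv2.resize(cv2.imread(f'pics/{n}0.png'),(800,600),interpolation=cv2.INTER_CUBIC))"
```

```text
(no output)
```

View pics/top0b.png

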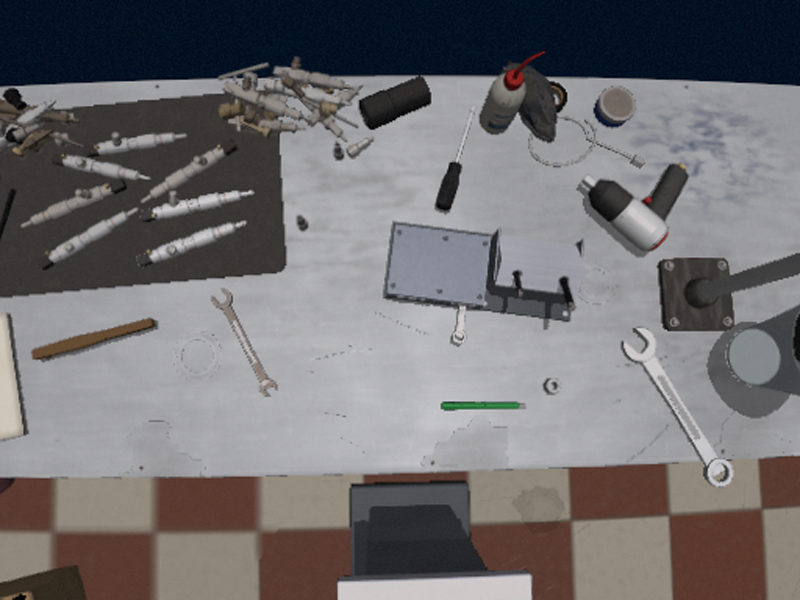

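View pics/scene0b.png

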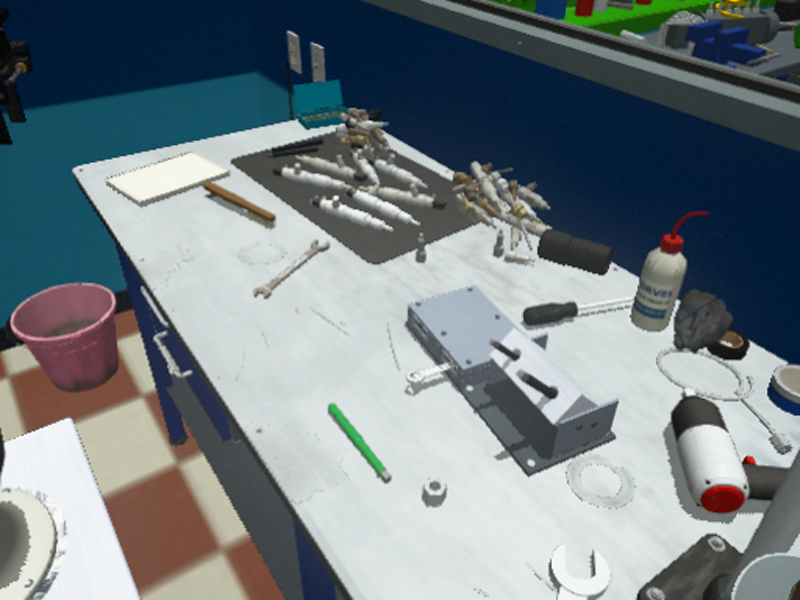

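The top view shows the loose spanner running from (222,293) to (267,390) in the 800 px picture and the stand's block at (385–493, 222–305). The reamers are at (517,280) and (566,290), and the right one is the longer and thicker. The scene view agrees, and the green rod is a decoy.

```bash
cat > b.py <<'E'
from h import *
cs={n:capture(n) for n in('top','scene')}
for n in cs:
    for l in ('spanner_mid','long_reamer_mid','short_reamer_mid'):
        for d in silhouettes(n,l)[:3]:
            m=d['mask'].astype(np.uint8); p=cv2.findNonZero(m)
            if p is None: continue
            r=cv2.minAreaRect(p); b=cv2.boxPoints(r)
            b=b[np.argsort(np.linalg.norm(b-b[0],axis=1))]; e1=(b[0]+b[1])/2; e2=(b[2]+b[3])/2
            s=f"{n} {l} {d['score']:.2f} n={m.sum()} ends {e1.round(1)} {e2.round(1)} w={min(r[1]):.1f}"
            if l=='spanner_mid': s+=f" {atz(cs[n],e1,.004).round(4)} {atz(cs[n],e2,.004).round(4)}"
            print(s)
def crop(n,x0,y0,w,h,f):
    return cv2.resize(cs[n]['img'][y0:y0+h,x0:x0+w,::-1],None,fx=f,fy=f,interpolation=cv2.INTER_CUBIC)
cv2.imwrite('pics/t1.png',crop('top',240,135,133,90,6))
cv2.imwrite('pics/s1.png',crop('scene',250,175,150,130,5)[:600])
E
python3 b.py
```

```text
top spanner_mid 0.96 n=542 ends [139.4 185.8] [172.2 252.4] w=14.3 [0.6284 0.3553 0.004 ] [0.4521 0.2673 0.004 ]
top long_reamer_mid 0.51 n=157 ends [283. 259.] [332. 259.] w=4.0
top long_reamer_mid 0.47 n=111 ends [359. 177.] [365.9 197.7] w=5.1
top short_reamer_mid 0.64 n=62 ends [329.6 172.9] [332.8 189. ] w=3.5
scene spanner_mid 0.81 n=240 ends [166.7 188. ] [205.8 154.5] w=7.1 [0.4612 0.2662 0.004 ] [0.6234 0.3566 0.004 ]
scene long_reamer_mid 0.73 n=333 ends [211. 258.] [246.8 306.9] w=6.8
scene long_reamer_mid 0.68 n=143 ends [331.3 237.6] [354.6 253.6] w=5.3
```

View pics/t1.png

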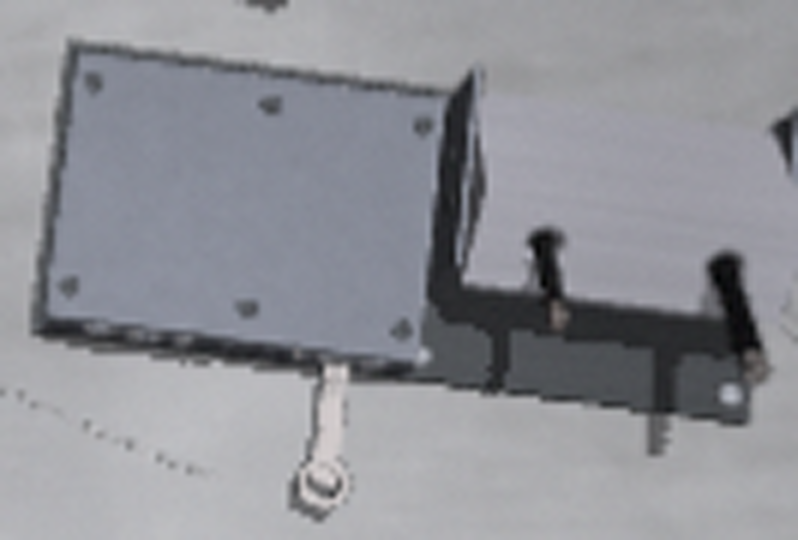

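View pics/s1.png

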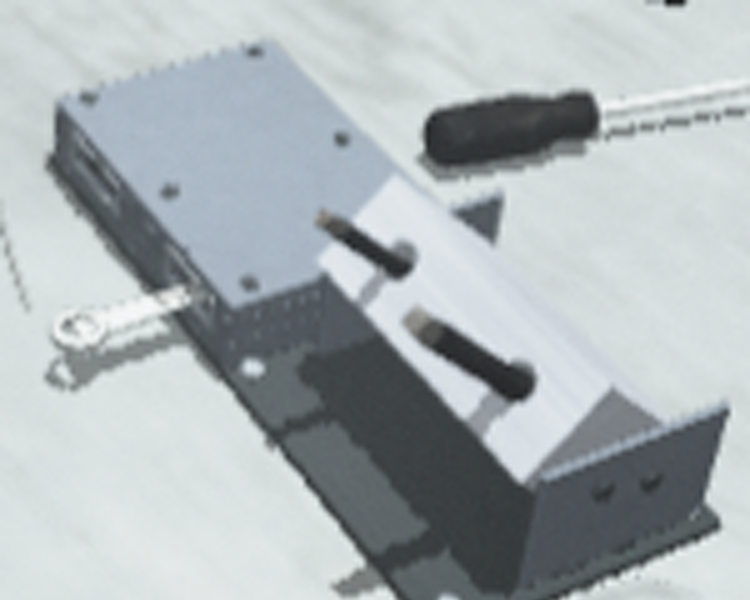

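The close-ups show the left pocket mouth empty (scene crop at (98,172)). The long, thick reamer is in the right hole, with its mouth at (522,380). Next I fit the stand's pose to the block corners and hole mouths.

```bash
cat > fit.py <<'E'
from h import *
from scipy.optimize import least_squares
cs={n:capture(n) for n in('top','scene')}
T=lambda x,y:np.array([(x+.5)/6-.5+240,(y+.5)/6-.5+135]); S=lambda x,y:np.array([(x+.5)/5-.5+250,(y+.5)/5-.5+175])
ob={'fl':(T(38,322),S(57,100)),'rl':(T(72,42),S(265,38)),'fr':(T(422,360),S(232,305)),'hl':(T(545,240),S(402,258)),'hr':(T(725,262),S(522,380)),'pk':(None,S(98,172)),'pp':(None,S(189,290))}
def model(v):
    x,y,a,xr,hx,hy,hz,py=v[:8]; c,s=np.cos(a),np.sin(a)
    W=lambda p:np.array([x+c*p[0]-s*p[1],y+s*p[0]+c*p[1],p[2]])
    return {k:W(p) for k,p in dict(fl=(-.066,.157,.042),rl=(xr,.157,.042),fr=(-.066,-.005,.042),hl=(hx,hy,hz),hr=(hx,hy-.076,hz),pk=(-.066,py,.0265),pp=(-.066,py-.087,.0265),p0=(-.066,py,.02)).items()}
def res(v,full=False):
    m=model(v); r={}
    for k,o in ob.items():
        for i,n in enumerate(('top','scene')):
            if o[i] is not None: r[k,n]=proj(cs[n],m[k])-o[i]-v[8+2*i:10+2*i]
    if full: return r
    return np.r_[np.concatenate(list(r.values())),v[8:]*1]
f=least_squares(res,[.66,-.087,-.1,.066,-.02,-.045,.073,.12,0,0,0,0],x_scale=[.01]*8+[1]*4,loss='soft_l1')
v=f.x; print(v.round(4),'yaw',np.degrees(v[2]))
for k,r in res(v,True).items(): print(k,r.round(1))
for k,p in model(v).items(): print(k,p.round(4))
E
python3 fit.py
```

```text
[ 0.6572 -0.092  -0.1353  0.0528 -0.0159 -0.0459  0.0809  0.1146  0.1113
 -0.0125 -0.0957 -0.3221] yaw -7.7494660226656045
('fl', 'top') [ 0.4 -0.9]
('fl', 'scene') [-0.8 -0.4]
('rl', 'top') [0.1 0.9]
('rl', 'scene') [ 0.6 -0.6]
('fr', 'top') [-0.6  0.2]
('fr', 'scene') [0.3 0.4]
('hl', 'top') [ 0.  -0.1]
('hl', 'scene') [-0.   0.1]
('hr', 'top') [ 0.1 -0.1]
('hr', 'scene') [-0.1 -0.1]
('pk', 'scene') [-0.6  0.5]
('pp', 'scene') [ 0.4 -0.4]
fl [0.6129 0.0725 0.042 ]
rl [0.7307 0.0565 0.042 ]
fr [ 0.5911 -0.088   0.042 ]
hl [ 0.6352 -0.1353  0.0809]
hr [ 0.625  -0.2106  0.0809]
pk [0.6072 0.0305 0.0265]
pp [ 0.5955 -0.0557  0.0265]
p0 [0.6072 0.0305 0.02  ]
```

```bash
cat > go.py <<'E'
from h import *
from scipy.spatial.transform import Rotation as Ro
def down(yaw): # tool x at yaw (deg), z down
    a=np.radians(yaw); return np.array([[np.cos(a),np.sin(a),0],[np.sin(a),-np.cos(a),0],[0,0,-1]])
def go(pos,R,n=None):
    s=sense(); R0=np.array(s['ee_rot']); d=R0.T@(np.array(pos)-s['tcp_pos']); w=Ro.from_matrix(R0.T@R).as_rotvec()
    m=max(np.linalg.norm(d)/.05,np.degrees(np.linalg.norm(w))/9.5); n=n or int(np.ceil(m)); r=Ro.from_rotvec(w/n)
    A=sum(((r**k).as_matrix() for k in range(n)),np.zeros((3,3))); p=np.linalg.solve(A,d)
    print('t',round(s['time_s'],2),'rows',n,'linear mm',(p*1e3).round(1).tolist(),'rot',(w/n).round(4).tolist(),'min rows',round(m,1))
E
python3 -c "
from go import *
go((.511,.297,.06),down(26.5))"
```

```text
t 1.6 rows 9 linear mm [33.4, 33.4, 18.1] rot [-0.0, -0.0, -0.0906] min rows 8.9
```

>>> step_arm(linear=[[33.4,33.4,18.1],[33.4,33.4,18.1],[33.4,33.4,18.1],[33.4,33.4,18.1],[33.4,33.4,18.1],[33.4,33.4,18.1],[33.4,33.4,18.1],[33.4,33.4,18.1],[33.4,33.4,18.1],[0,0,0]], delta_rot=[[0,0,-0.0906],[0,0,-0.0906],[0,0,-0.0906],[0,0,-0.0906],[0,0,-0.0906],[0,0,-0.0906],[0,0,-0.0906],[0,0,-0.0906],[0,0,-0.0906],[0,0,0]], grip=[40,40,40,40,40,40,40,40,40,40])

```text
time_s: 2.85
tcp_pos: [0.5127, 0.2948, 0.0577]
ee_rot: [[0.897, 0.442, -0.002], [0.442, -0.897, -0.002], [-0.003, 0.001, -1.0]]
wrist_force: [-0.2, 0.4, 0.2]
gripper_width: 0.46
gripper_force: 0.0
```

```bash
python3 -c "
from go import *
go((.511,.297,.002),down(26.5))
c=capture('top'); i=c['img']; cv2.imwrite('pics/g1.png',cv2.resize(i[165:275,110:220,::-1],None,fx=5,fy=5))
for d in silhouettes('top','spanner_mid')[:2]: print(d['score'],d['mask'].sum(),d['point'])
"
```

```text
t 2.85 rows 2 linear mm [-0.2, -1.4, 27.8] rot [0.0005, 0.0014, -0.0022] min rows 1.1
0.63 171 [167.7, 244.3]
```

View pics/g1.png

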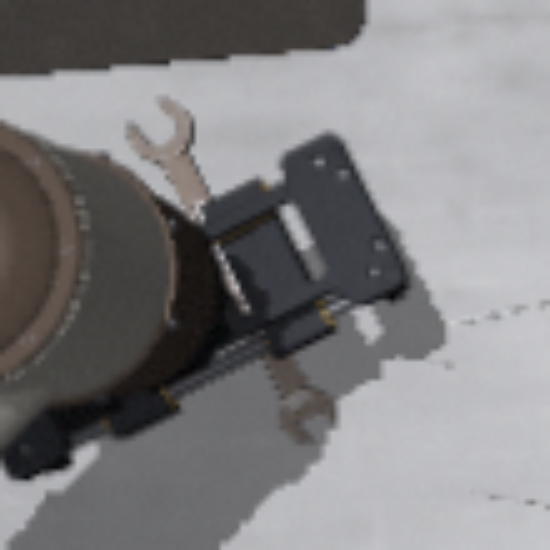

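The gripper straddles the shank and is aligned with it. Both spanner ends show, at (160,130) and (308,415). I lower the tool and close the fingers.

>>> step_arm(linear=[[0,-1.4,25],[0,-1.4,20],[0,0,8],[0,0,2.5],[0,0,0],[0,0,0],[0,0,0],[0,0,0]], delta_rot=[[0,0.001,-0.002],[0,0.001,-0.002],[0,0,0],[0,0,0],[0,0,0],[0,0,0],[0,0,0],[0,0,0]], grip=[40,40,40,40,40,5,5,5])

```text
time_s: 3.95
tcp_pos: [0.5101, 0.2993, 0.0044]
ee_rot: [[0.893, 0.45, 0.002], [0.45, -0.893, 0.001], [0.002, 0.0, -1.0]]
wrist_force: [0.5, -0.4, 1.0]
gripper_width: 0.202
gripper_force: 0.4
```

>>> step_arm(linear=[[0,0,0],[0,0,2.5],[0,0,0],[0,0,0],[0,0,0],[0,0,0],[0,0,0]], delta_rot=[[0,0,0],[0,0,0],[0,0,0],[0,0,0],[0,0,0],[0,0,0],[0,0,0]], grip=[26,26,26,5,5,5,5])

```text
time_s: 4.82
tcp_pos: [0.5099, 0.2994, 0.0016]
ee_rot: [[0.893, 0.45, 0.002], [0.45, -0.893, 0.001], [0.002, -0.0, -1.0]]
wrist_force: [0.3, 0.6, -0.6]
gripper_width: 0.174
gripper_force: 30.0
```

>>> step_arm(linear=[[0,0,-15],[0,0,-40],[0,0,-30],[0,0,0]], delta_rot=[[0,0,0],[0,0,0],[0,0,0],[0,0,0]], grip=[5,5,5,5])

```text
time_s: 5.32
tcp_pos: [0.5114, 0.3008, 0.0904]
ee_rot: [[0.893, 0.45, 0.007], [0.45, -0.893, 0.006], [0.009, -0.002, -1.0]]
wrist_force: [-1.1, 0.1, -0.9]
gripper_width: 0.166
gripper_force: 30.0
```

```bash
python3 -c "
from go import *
go((.4514,.0517,.06),down(-7.75))"
```

```text
t 5.33 rows 6 linear mm [-19.0, 39.0, 4.9] rot [-0.0008, -0.0014, 0.1004] min rows 5.2
```

>>> step_arm(linear=[[-19,39,5],[-19,39,5],[-19,39,5],[-19,39,5],[-19,39,5],[-19,39,5],[0,0,0],[0,0,0]], delta_rot=[[-0.0008,-0.0014,0.1],[-0.0008,-0.0014,0.1],[-0.0008,-0.0014,0.1],[-0.0008,-0.0014,0.1],[-0.0008,-0.0014,0.1],[-0.0008,-0.0014,0.1],[0,0,0],[0,0,0]], grip=[5,5,5,5,5,5,5,5])

```text
time_s: 6.32
tcp_pos: [0.45, 0.0501, 0.0573]
ee_rot: [[0.991, -0.133, -0.005], [-0.133, -0.991, -0.005], [-0.004, 0.006, -1.0]]
wrist_force: [-0.2, 0.2, -1.1]
gripper_width: 0.174
gripper_force: 30.0
```

```bash
python3 -c "
from go import *
go((.4514,.0517,.0245),down(-7.75))"
```

```text
t 6.33 rows 1 linear mm [1.3, -2.0, 32.8] rot [0.0056, 0.0043, 0.0023] min rows 0.7
```

>>> step_arm(linear=[[1.3,-2,20],[0,0,12.8],[0,0,0],[0,0,0]], delta_rot=[[0.0056,0.0043,0.0023],[0,0,0],[0,0,0],[0,0,0]], grip=[5,5,5,5])

```text
time_s: 6.82
tcp_pos: [0.4515, 0.052, 0.0247]
ee_rot: [[0.991, -0.134, -0.0], [-0.134, -0.991, -0.0], [-0.0, 0.0, -1.0]]
wrist_force: [-0.0, -0.2, -0.7]
gripper_width: 0.171
gripper_force: 30.0
```

```bash
cat > look.py <<'E'
from go import *
import sys
k=sys.argv[1]; cs={n:capture(n) for n in('top','scene')}; im=[]
for n,(x,y,w,h,f) in {'top':(225,165,90,90,5),'scene':(215,180,90,90,5)}.items():
    im.append(cv2.resize(cs[n]['img'][y:y+h,x:x+w,::-1],None,fx=f,fy=f,interpolation=cv2.INTER_CUBIC)[:, :400])
    a=np.radians(-7.75)
    print(n,'pocket proj crop',((proj(cs[n],(.6072,.0305,.0265))-(x,y))*f).round(0))
    for l in ['spanner_mid']:
        for d in silhouettes(n,l)[:2]:
            p=cv2.findNonZero(d['mask'].astype(np.uint8)); print(d['score'],len(p),cv2.boundingRect(p))
cv2.imwrite(f'pics/l{k}.png',np.hstack(im)); s=sense(); print(s['tcp_pos'],s['time_s'],s['wrist_force'])
E
python3 look.py 1
```

```text
top pocket proj crop [188. 126.]
0.75 156 (255, 202, 13, 26)
0.66 6064 (246, 141, 129, 65)
scene pocket proj crop [267. 146.]
0.88 338 (174, 209, 86, 32)
0.33 252 (270, 306, 17, 19)
[0.45140025 0.05181617 0.02491967] 7.025 [ 0.90742707 -0.30766254 -0.7012947 ]
```

View pics/l1.png

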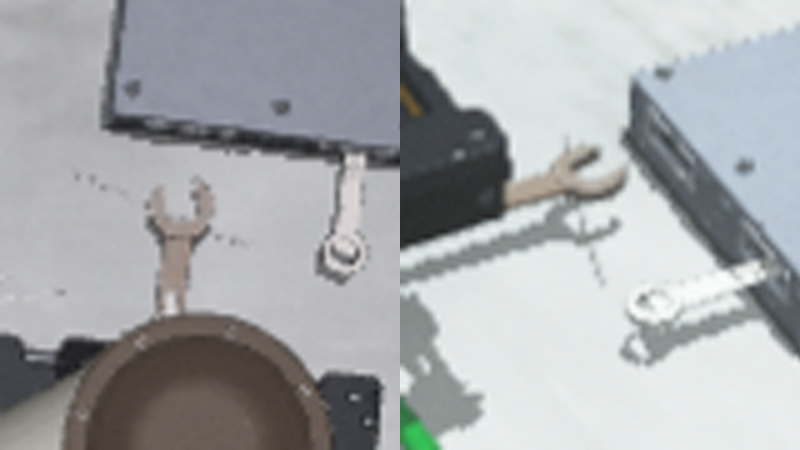

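The jaw is in front of the left pocket. In the top half it spans x 147–214, with tips at y≈180. In the scene half, its tips are at (583,148) and (625,172), and the slot runs (652,118)–(695,177). I compare these with the model.

```bash
python3 -c "
from go import *
cs={n:capture(n) for n in('top','scene')}; s=sense(); R=np.array(s['ee_rot'])
P=lambda ax,lat,dz: s['tcp_pos']+R@np.array([ax,lat,-dz])
off={'top':(225,165),'scene':(215,180)}
for n in cs:
  f=lambda p:(((proj(cs[n],p)-off[n]+.5)*5-.5)+((400,0) if n=='scene' else (0,0))).round(0)
  print(n,'tip',f(P(.1317,0,.0024)),'jaw L/R widest',f(P(.115,-.0165,.0024)),f(P(.115,.0165,.0024)),'shank',f(P(.08,0,.0024)))
  a=np.radians(-7.75);c,sn=np.cos(a),np.sin(a)
  for y in(.0205,0,-.0205): print('   slot',[f(np.array([.6072-sn*y,.0305+c*y,z])) for z in(.02,.033)])
  print('   block fl bottom/top, at mm/px',f((.6129,.0725,0)),f((.6129,.0725,.042)))
  print('   +5mm lat',f(P(.115,.005,.0024))-f(P(.115,0,.0024)),'+5mm up',f(P(.115,0,.0074))-f(P(.115,0,.0024)),'+5 fwd',f(P(.12,0,.0024))-f(P(.115,0,.0024)))
"
```

```text
top tip [185. 177.] jaw L/R widest [150. 205.] [213. 213.] shank [174. 276.]
   slot [array([150., 126.]), array([151., 121.])]
   slot [array([190., 130.]), array([191., 126.])]
   slot [array([229., 135.]), array([231., 131.])]
   block fl bottom/top, at mm/px [108. 127.] [109. 114.]
   +5mm lat [10.  1.] +5mm up [ 1. -1.] +5 fwd [  1. -10.]
scene tip [620. 162.] jaw L/R widest [570. 152.] [603. 194.] shank [516. 194.]
   slot [array([648., 134.]), array([649., 112.])]
   slot [array([669., 159.]), array([670., 137.])]
   slot [array([690., 184.]), array([691., 162.])]
   block fl bottom/top, at mm/px [626. 142.] [627.  71.]
   +5mm lat [4. 7.] +5mm up [ 0. -8.] +5 fwd [ 9. -3.]
```

>>> step_arm(linear=[[10,0,0],[10,0,0],[5,0,0],[5,0,0],[5,0,0],[0,0,0]], delta_rot=[[0,0,0],[0,0,0],[0,0,0],[0,0,0],[0,0,0],[0,0,0]], grip=[5,5,5,5,5,5])

```text
time_s: 7.88
tcp_pos: [0.486, 0.0468, 0.0244]
ee_rot: [[0.991, -0.135, -0.0], [-0.135, -0.991, -0.0], [-0.0, 0.0, -1.0]]
wrist_force: [0.1, -0.6, -1.5]
gripper_width: 0.169
gripper_force: 30.0
```

>>> step_arm(linear=[[5,0,0],[5,0,0],[5,0,0],[5,0,0],[0,0,0]], delta_rot=[[0,0,0],[0,0,0],[0,0,0],[0,0,0],[0,0,0]], grip=[5,5,5,5,5])

```text
time_s: 8.5
tcp_pos: [0.506, 0.0442, 0.0244]
ee_rot: [[0.991, -0.136, -0.0], [-0.136, -0.991, -0.0], [-0.0, 0.0, -1.0]]
wrist_force: [-0.7, -0.8, -1.0]
gripper_width: 0.169
gripper_force: 30.0
```

```bash
python3 look.py 2
```

```text
top pocket proj crop [188. 126.]
scene pocket proj crop [267. 146.]
0.57 196 (200, 207, 73, 27)
[0.5052755  0.04411921 0.02436391] 8.7 [ 1.27235459 -0.69137521 -0.84825304]
```

View pics/l2.png

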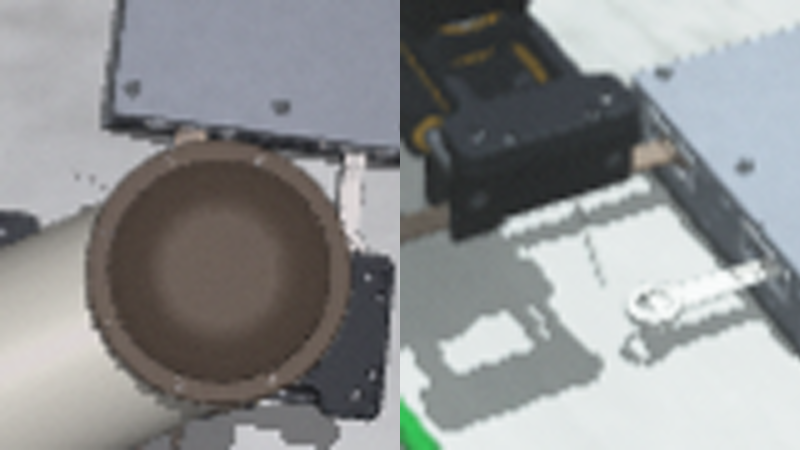

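The shank now enters the left slot at about (680,155), with no contact force. I keep pushing in.

>>> step_arm(linear=[[8,0,0],[8,0,0],[8,0,0],[8,0,0],[8,0,0],[0,0,0]], delta_rot=[[0,0,0],[0,0,0],[0,0,0],[0,0,0],[0,0,0],[0,0,0]], grip=[5,5,5,5,5,5])

```text
time_s: 9.45
tcp_pos: [0.5459, 0.0387, 0.0243]
ee_rot: [[0.991, -0.136, -0.0], [-0.136, -0.991, -0.0], [-0.0, 0.0, -1.0]]
wrist_force: [-0.4, -0.2, -1.5]
gripper_width: 0.17
gripper_force: 30.0
```

>>> step_arm(linear=[[8,0,0],[8,0,0],[6,0,0],[4,0,0],[2,0,0],[0,0,0]], delta_rot=[[0,0,0],[0,0,0],[0,0,0],[0,0,0],[0,0,0],[0,0,0]], grip=[5,5,5,5,5,5])

```text
time_s: 10.2
tcp_pos: [0.5729, 0.0349, 0.0243]
ee_rot: [[0.991, -0.135, -0.001], [-0.135, -0.991, -0.0], [-0.001, 0.0, -1.0]]
wrist_force: [0.5, 0.2, -0.9]
gripper_width: 0.17
gripper_force: 30.0
```

>>> step_arm(linear=[[3,0,0],[3,0,0],[2,0,0],[0,0,0]], delta_rot=[[0,0,0],[0,0,0],[0,0,0],[0,0,0]], grip=[5,5,5,5])

```text
time_s: 10.7
tcp_pos: [0.581, 0.0339, 0.0244]
ee_rot: [[0.991, -0.135, -0.0], [-0.135, -0.991, -0.0], [-0.0, 0.0, -1.0]]
wrist_force: [0.1, 0.1, -0.5]
gripper_width: 0.172
gripper_force: 30.0
```

>>> step_arm(linear=[[2,0,0],[2,0,0],[0,0,0]], delta_rot=[[0,0,0],[0,0,0],[0,0,0]], grip=[5,5,5])

```text
time_s: 11.08
tcp_pos: [0.5842, 0.0332, 0.0241]
ee_rot: [[0.991, -0.136, -0.002], [-0.136, -0.991, -0.0], [-0.002, 0.001, -1.0]]
wrist_force: [-1.2, 1.1, -0.9]
gripper_width: 0.171
gripper_force: 30.0
```

>>> step_arm(linear=[[1.5,0,0],[1.5,0,0],[0,0,0]], delta_rot=[[0,0,0],[0,0,0],[0,0,0]], grip=[5,5,5])

```text
time_s: 11.45
tcp_pos: [0.5845, 0.0325, 0.0232]
ee_rot: [[0.991, -0.136, -0.008], [-0.136, -0.991, -0.001], [-0.007, 0.002, -1.0]]
wrist_force: [-5.8, 1.1, -0.2]
gripper_width: 0.166
gripper_force: 30.0
```

The tool stopped at the predicted depth, so the spanner is against the end stop. I release it and lift.

>>> step_arm(linear=[[-2,0,0],[0,0,0],[0,0,0],[0,0,0],[0,0,-15],[0,0,-40],[0,0,-50],[0,0,0]], delta_rot=[[0,0,0],[0,0,0],[0,0,0],[0,0,0],[0,0,0],[0,0,0],[0,0,0],[0,0,0]], grip=[5,40,40,40,40,40,40,40])

```text
time_s: 12.45
tcp_pos: [0.5894, 0.034, 0.1356]
ee_rot: [[0.991, -0.134, 0.012], [-0.134, -0.991, 0.002], [0.011, -0.004, -1.0]]
wrist_force: [0.0, 0.1, -0.6]
gripper_width: 0.457
gripper_force: 0.0
```

```bash
cat > c.py <<'E'
from go import *
cs={n:capture(n) for n in('top','scene')}
for l in ['spanner_mid','parked_spanner_mid','hole_right','long_reamer_mid']:
    r={n:landmark_of(n,l) for n in cs}
    for n in r: print(l,n,[(np.round(d['point'],1).tolist(),round(d['score'],2)) for d in r[n][:3]])
hr=np.array([.625,-.2106,.0809]); a=np.radians(-7.75); d=np.array([-np.cos(a),-np.sin(a),1])/2**.5
for n in cs: print(n,'model hr',proj(cs[n],hr).round(1),'end',proj(cs[n],hr+d*.073).round(1))
for s_ in (.04,.045): print('grasp',hr+d*s_)
im=[cv2.resize(cs[n]['img'][y:y+90,x:x+80,::-1],None,fx=5,fy=5) for n,x,y in(('top',240,165),('scene',215,180))]
cv2.imwrite('pics/m1.png',np.hstack(im))
g=hr+d*.04; go((g[0],g[1],.22),down(-7.75)); print(sense()['tcp_pos'])
E
python3 c.py
```

```text
spanner_mid top []
spanner_mid scene [([274.4, 207.6], 0.68)]
parked_spanner_mid top []
parked_spanner_mid scene [([290.4, 231.7], 0.73)]
hole_right top [([360.8, 176.7], 0.69)]
hole_right scene [([351.8, 250.2], 0.62), ([290.4, 234.9], 0.62)]
long_reamer_mid top [([308.8, 258.6], 0.63), ([360.6, 181.9], 0.44)]
long_reamer_mid scene [([228.6, 281.0], 0.72), ([278.1, 315.1], 0.63), ([350.9, 253.0], 0.47)]
top model hr [360.6 178.2] end [366.3 195.6]
scene model hr [353.8 250.2] end [334.2 237.8]
grasp [ 0.59697408 -0.20678584  0.10918427]
grasp [ 0.59347084 -0.20630907  0.11271981]
t 12.95 rows 6 linear mm [7.3, 39.4, -15.2] rot [0.0002, 0.0003, -0.0001] min rows 5.1
[0.58562597 0.03313171 0.12867669]
```

View pics/m1.png

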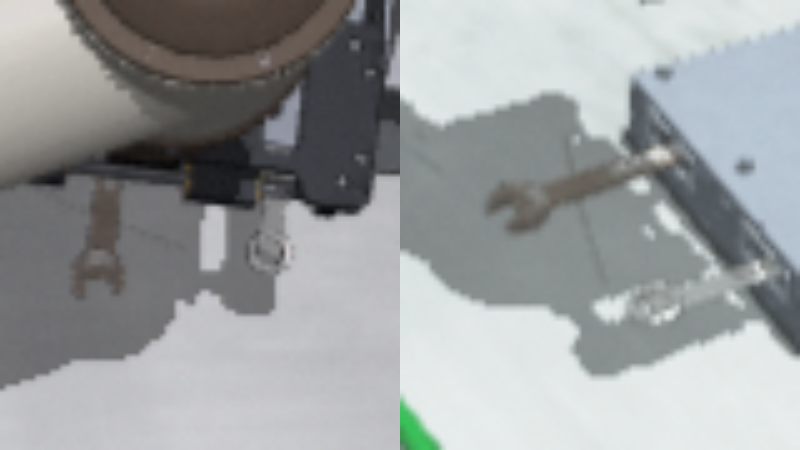

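The loose spanner sits in the left pocket with about 90 mm sticking out, and the parked one hasn't moved. Next I move over the long reamer.

>>> step_arm(linear=[[7.3,39.4,-15.2],[7.3,39.4,-15.2],[7.3,39.4,-15.2],[7.3,39.4,-15.2],[7.3,39.4,-15.2],[7.3,39.4,-15.2],[0,0,0],[0,0,0]], delta_rot=[[0,0,0],[0,0,0],[0,0,0],[0,0,0],[0,0,0],[0,0,0],[0,0,0],[0,0,0]], grip=[40,40,40,40,40,40,40,40])

```text
time_s: 13.95
tcp_pos: [0.5969, -0.2066, 0.2198]
ee_rot: [[0.991, -0.136, -0.002], [-0.136, -0.991, 0.0], [-0.002, -0.0, -1.0]]
wrist_force: [0.1, 0.3, 0.3]
gripper_width: 0.458
gripper_force: 0.0
```

```bash
python3 -c "
from go import *
go((.597,-.2068,.14),down(-7.75)); go((.597,-.2068,.09),down(-7.75))"
```

```text
t 13.95 rows 2 linear mm [0.1, 0.1, 39.9] rot [-0.0001, 0.001, -0.0004] min rows 1.6
t 13.95 rows 3 linear mm [0.1, 0.1, 43.3] rot [-0.0001, 0.0007, -0.0003] min rows 2.6
```

>>> step_arm(linear=[[0,0,40],[0,0,35],[0,0,20],[0,0,10],[0,0,0]], delta_rot=[[0,0,0],[0,0,0],[0,0,0],[0,0,0],[0,0,0]], grip=[40,40,40,40,40])

```text
time_s: 14.58
tcp_pos: [0.5971, -0.2061, 0.115]
ee_rot: [[0.991, -0.134, -0.002], [-0.134, -0.991, -0.0], [-0.002, 0.0, -1.0]]
wrist_force: [0.3, 0.4, 0.2]
gripper_width: 0.458
gripper_force: 0.0
```

```bash
python3 -c "
from go import *
c=capture('scene'); cv2.imwrite('pics/r1.png',cv2.resize(c['img'][170:290,270:400,::-1],None,fx=5,fy=5))
go((.597,-.2068,.09),down(-7.75))"
```

```text
t 14.62 rows 1 linear mm [-0.6, 0.4, 26.0] rot [0.0005, 0.0001, 0.0006] min rows 0.5
```

View pics/r1.png

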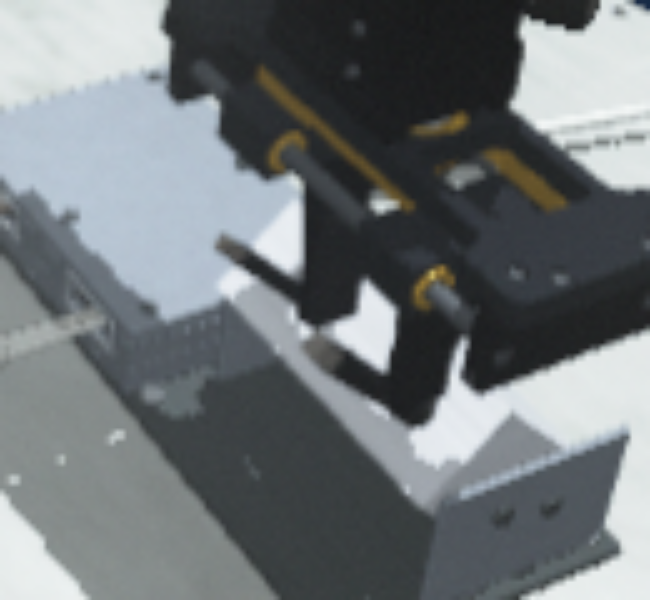

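The open fingers straddle the long reamer (end at (325,355)), and the short one at (235,250) is clear outside the left finger. I descend and grip.

>>> step_arm(linear=[[0,0,15],[0,0,11],[0,0,0],[0,0,0],[0,0,0],[0,0,0],[0,0,0],[0,0,0]], delta_rot=[[0,0,0],[0,0,0],[0,0,0],[0,0,0],[0,0,0],[0,0,0],[0,0,0],[0,0,0]], grip=[40,40,40,3,3,3,3,3])

```text
time_s: 15.62
tcp_pos: [0.5974, -0.207, 0.0899]
ee_rot: [[0.991, -0.135, -0.0], [-0.135, -0.991, -0.0], [-0.0, 0.0, -1.0]]
wrist_force: [-0.0, -0.3, 0.7]
gripper_width: 0.121
gripper_force: 30.0
```

>>> step_arm(linear=[[-4,0,-4],[-8,0,-8],[-8,0,-8],[0,0,0]], delta_rot=[[0,0,0],[0,0,0],[0,0,0],[0,0,0]], grip=[3,3,3,3])

```text
time_s: 16.12
tcp_pos: [0.5767, -0.2041, 0.1107]
ee_rot: [[0.991, -0.135, -0.0], [-0.135, -0.991, -0.0], [-0.0, 0.0, -1.0]]
wrist_force: [-0.3, -0.6, -1.2]
gripper_width: 0.123
gripper_force: 30.0
```

>>> step_arm(linear=[[-8,0,-8],[-8,0,-8],[-8,0,-8],[-8,0,-8],[-8,0,-8],[-8,0,-8],[-8,0,-8],[0,0,0]], delta_rot=[[0,0,0],[0,0,0],[0,0,0],[0,0,0],[0,0,0],[0,0,0],[0,0,0],[0,0,0]], grip=[3,3,3,3,3,3,3,3])

```text
time_s: 17.12
tcp_pos: [0.5218, -0.1966, 0.1666]
ee_rot: [[0.991, -0.135, 0.001], [-0.135, -0.991, -0.0], [0.001, 0.0, -1.0]]
wrist_force: [-0.4, 0.5, -1.5]
gripper_width: 0.125
gripper_force: 30.0
```

>>> step_arm(linear=[[-10,0,-20],[-10,0,-20],[-10,0,-20],[-5,0,-20],[0,0,0],[0,0,0],[0,0,0],[0,0,0],[0,0,0],[0,0,0]], delta_rot=[[0,0,0],[0,0,0],[0,0,0],[0,0,0],[0,0.13,0],[0,0.13,0],[0,0.13,0],[0,0.13,0],[0,0,0],[0,0,0]], grip=[3,3,3,3,3,3,3,3,3,3])

```text
time_s: 18.38
tcp_pos: [0.4886, -0.192, 0.2467]
ee_rot: [[0.86, -0.135, 0.492], [-0.117, -0.991, -0.068], [0.497, 0.001, -0.868]]
wrist_force: [-0.3, 1.1, -0.4]
gripper_width: 0.122
gripper_force: 30.0
```

```bash
python3 -c "
from h import *
print(sense()['joints'].round(1))"
```

```text
[ -2.1  -2.1 -34.6   6.1 -28.   79.7]
```

>>> step_arm(linear=[[-10,0,-20],[-10,0,-20],[-10,0,-20],[0,0,0],[0,0,0],[0,0,0],[0,0,0]], delta_rot=[[0,0,0],[0,0,0],[0,0,0],[0,0.09,0],[0,0.09,0],[0,0.07,0],[0,0,0]], grip=[3,3,3,3,3,3,3])

```text
time_s: 19.25
tcp_pos: [0.4313, -0.185, 0.2818]
ee_rot: [[0.714, -0.136, 0.686], [-0.097, -0.991, -0.096], [0.693, 0.002, -0.721]]
wrist_force: [0.6, 0.2, -1.0]
gripper_width: 0.122
gripper_force: 30.0
```

```bash
python3 -c "
from h import *
s=sense();print(s['joints'].round(1))
c={n:capture(n) for n in('top','scene')}
R=np.array(s['ee_rot']); g=s['tcp_pos']-.019*R[:,2]; ax=R@np.array([-1,0,-1])/2**.5; print('axis',ax,'mid',g-.038*ax)
for n in c: print(n,'sq end',proj(c[n],g+.033*ax).round(0),'tip',proj(c[n],g-.108*ax).round(0))
im=[cv2.resize(cv2.resize(c[n]['img'][:, :, ::-1],None,fx=2,fy=2)[y:y+500,x:x+400],None,fx=1,fy=1) for n,x,y in(('top',500,200),('scene',500,100))]
cv2.imwrite('pics/f1.png',np.hstack(im))"
```

```text
[ -2.2 -15.2 -52.1  23.  -10.2  63.3]
axis [-0.99046362  0.13635018  0.01975948] mid [ 0.45594445 -0.18834793  0.29472705]
top sq end [390. 286.] tip [395. 209.]
scene sq end [232. 189.] tip [320. 166.]
```

View pics/f1.png

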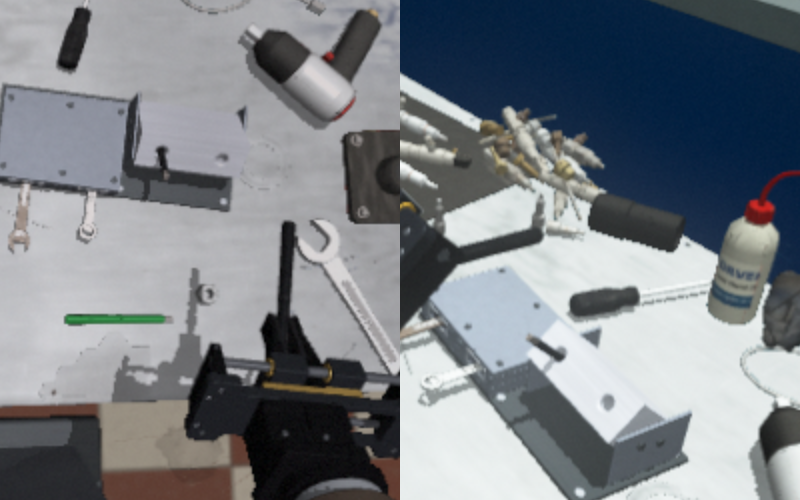

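The reamer is held level: its tip shows at scene (320,167), and (320,166) was predicted. The spanner sits in the left pocket. Joint 5 is close to its limit, so I ease it back a little and check the spanner's depth.

>>> step_arm(linear=[[0,0,0],[0,0,0],[0,0,0],[0,0,0]], delta_rot=[[0,-0.03,0],[0,-0.03,0],[0,0,0],[0,0,0]], grip=[3,3,3,3])

```text
time_s: 19.85
tcp_pos: [0.4327, -0.1843, 0.2832]
ee_rot: [[0.752, -0.135, 0.646], [-0.102, -0.991, -0.088], [0.652, 0.0, -0.759]]
wrist_force: [0.0, 0.4, -0.7]
gripper_width: 0.12
gripper_force: 30.0
```

```bash
python3 -c "
from h import *
s=sense();print(s['joints'].round(1),s['joint_velocities'].round(2),s['gripper_force'],s['ee_rot'][2])
c=capture('top'); a=np.radians(-7.75); u=np.array([np.cos(a),np.sin(a)]); M=np.array([.6072,.0305])
for l in('spanner_mid','parked_spanner_mid'):
  for d in silhouettes('top',l)[:3]:
    p=cv2.findNonZero(d['mask'].astype(np.uint8))[:,0].astype(float)
    w=np.array([atz(c,q,.0265)[:2] for q in p])-M; x=w@u; y=w@[-u[1],u[0]]
    print(l,round(d['score'],2),len(p),'x',x.min().round(4),x.max().round(4),'y',np.mean(y).round(4),y.min().round(4),y.max().round(4))
"
```

```text
[ -0.8 -14.5 -47.1  15.4 -17.5  70. ] [-0.14 -0.44 -1.34  0.05  0.1  -0.03] 29.999890755861998 [ 6.51593540e-01  1.67437302e-04 -7.58568277e-01]
spanner_mid 0.56 187 x -0.0844 -0.0019 y 0.0009 -0.0122 0.0141
parked_spanner_mid 0.66 140 x -0.0626 0.0004 y -0.0858 -0.0954 -0.0766
```

>>> step_arm(linear=[[0,0,0],[0,0,0],[0,0,0],[0,0,0],[0,0,0],[0,0,0]], delta_rot=[[0,0,0],[0,0,0],[0,0,0],[0,0,0],[0,0,0],[0,0,0]], grip=[3,3,3,3,3,3])

```text
time_s: 20.75
tcp_pos: [0.4321, -0.1843, 0.2829]
ee_rot: [[0.752, -0.135, 0.645], [-0.103, -0.991, -0.088], [0.651, 0.0, -0.759]]
wrist_force: [0.4, -0.2, -0.2]
gripper_width: 0.119
gripper_force: 30.0
```

```bash
python3 -c "
from station import *
s=sense();print(s['joint_velocities'].round(2),s['tcp_pos'],s['gripper_force']);print(finish_job())"
```

```text
[-0.06  0.02  0.04  0.02 -0.01  0.05] [ 0.43206838 -0.1843203   0.28287825] 29.999849293380976
the job is handed in; nothing more can be done
None
```

I handed the job in at about 21 s, and no verdict came back: the loose spanner is fully home in the left pocket and released, and the arm holds the long reamer still, about 29 cm up and about 4° off level.

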